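# Hold the butter dish lid poised over its dish

### The arm

A 6-joint arm with a two-finger parallel gripper is mounted at the origin on a cart in front of the work surface, level with it; the furniture and walls round the work are solid. World frame = base frame: x ahead of the robot, y to its left, z up, the work surface at z = 0. Lengths are in mm, angles in rad, forces in N, time in s.
With the tool pointing down it reaches from about 400 to 925 mm from the base axis. Payload 12.5 kg.
Tool frame: the origin (TCP) lies midway between the tips of the shut fingers; the grasp point (between the pads) lies 19 mm behind it (env.pinch_z is the z of the grasp point in the tool frame, in mm); z points along the fingers, y is the line along which they close (so a half turn about z gives the same grasp; the last joint's range is limited). The gripper opens to 95 mm and grips with 3 to 60 N. Pads are 20 mm wide; open, the fingers measure 119 mm over their backs; the gripper's body (75 mm by 180 mm) begins 59 mm behind the grasp point.
Start: joints at [-1.306, 0.491, 1.559, -0, 1.092, -0.106], TCP at [226.5, -582.536, 183.661] pointing down, gripper open.
Joint ranges: [-3.1, 3.1], [-0.84, 2.19], [0.05, 2.79], [-1.13, 4.28], [0.06, 2.93], [-2.69, 2.69]. Speed limits (rad/s): [2.22, 2.22, 2.79, 3.14, 3.14, 3.14].

### API

Orientations are given as [roll, pitch, yaw] about the fixed x, y, z axes, in that order (R = Rz(yaw) Ry(pitch) Rx(roll)).
In Python, from cell import env, eyes gives the robot as it stands.
- The arm moves only by the shell command python3 -m inch 'ROWS'. ROWS is JSON, a list of rows, each a list of 3 entries, a list of its own where there are three numbers: the shift along the tool's x, y, z in units of 60 mm (1.0 is 60 mm), then the turn about the tool's z in units of 5 degrees (1.0 is 5 degrees), then the closure, from -1 (fully open) to 1 (shut). In form: [[[tx, ty, tz], turn, claw], ...]. A call has exactly 10 rows; each row shifts and turns the commanded pose from where the row before left it, along the tool's axes as they then stand; what a row does not reach is not made up. A row lasts 1/8 s, in which the tool goes at most 62.5 mm and 10.7 degrees, less where a joint would pass 70% of its speed; a pose out of reach is approached as far as the arm can. A call is refused whole if a number of a shift passes 1 or a number of a turn 1, either way. A call with a gripper value outside its range is refused whole. The fingers move at their own pace and stop on an object; the grip force is fixed at half the most. Time passes only in rows, so rows that do not move let the fingers close, or fill a call up. It gives the time, the measured TCP pose, the force, the opening and the grip force at its end, in the units of the state.
- env.state(): the state, without advancing time (a new reading comes with each control period).
- eyes.read_camera(name): name is "scene" or "top" or "wrist"; returns a dict with "pixels" (400x640x3 uint8, red, green, blue), "fx", "fy", "cx", "cy" (pixels), "extrinsics" (4x4, takes a point from world to camera coordinates). Camera axes: x right, y down, z forward; pixel columns grow to the right and rows downward; lengths in mm; the calibration is good to about 2 mm. The wrist camera is an equidistant fisheye: a pixel r from the principal point sees the ray r / f radians off the axis. A picture is of the moment at which its call begins. There is no depth.
- env.job_done(): hands the job in; it is judged then, once.
Trained networks look in a picture, given as the dict that the camera call returned (one of the last four; its "shot" number tells which), for a name from the list of things; names that differ only in an ending like _2 or _b are one class to them, and where a whole thing is asked for, a point or a joint stands for the part that bears it (a point fixed in the world has none). Each returns a list of dicts, best first, with "score" (0 to 1); they miss things now and then, are a little off and sometimes report something else, mostly with a low value. They report only what shows in the picture. A call takes as long as a camera call.
- eyes.boxes_of(name, picture): "centre" ([row, column] in pixels, amid what is visible of it).
- eyes.cut_out(name, picture): "mask" (400x640 bool, what is visible of it) and "centre" ([row, column] in pixels, amid what is visible of it).
- eyes.spot_point(name, picture): "centre" ([row, column] in pixels: a listed point, or the origin of a listed thing).
The state is a dict: "t": time; "joints": joint angles; "qvel": joint speeds; "tau": joint torques, N m; "eef_pos": TCP position; "tcp_rot": TCP orientation; "ft_force": force on the tool from outside, world axes, zero at the start; "moment": the same for the moment, N m; "opening": opening from 0.0 (shut) to 1.0 (fully open); "grip_force": force on a finger pad.
Only numpy, scipy, OpenCV 4.12 (cv2) and the standard library are available. Lean on these libraries where they do the work, as an engineer would, in place of code of your own. Each camera call takes 0.05 s, during which the arm holds its last target. There are 200 camera calls.

### The job

Pick up the lid of the butter dish by the bar handle on its top with a light grip (no more than about 40 N on each finger: the handle is brittle stoneware), and bring it over the fruit basket to the dish without disturbing anything else on the worktop. Stop with the lid level, centred and square over the dish, the long sides parallel, its lower edge about one centimetre above the dish's raised lip, having touched neither dish nor butter on the way. Finish there, still holding it: the glazed edges chip, so I will guide it down the last bit by hand.

Things in the scene. Friction and masses are not known exactly. Their poses are not given: they have to be found in the camera images.
- lid: Lid: blue stoneware box, open below, upright on the board. 96 (x) x 150 (y) mm over the rim band at its lower edge, 62 mm high to the crown; inside 82 x 136 mm and 52 mm high. 0.27 to 0.45 kg. Origin: centre of the lower edge's plane; y along the long side, z up. A half turn about z makes no difference.
- lid_grip (a point): Centre of the bar handle on top of the lid, 88 mm above the lower edge. The bar runs along the lid's y, 56 mm long, 18 mm wide (x), with straight sides from 76 to 100 mm above the lower edge, on a narrower neck. Grip it across x, from above. Axes as the lid's.
- dish: Butter dish, loose, 0.75 kg: blue plate 124 (x) x 180 (y) mm on a white foot, its face 9 mm above the origin. Pale yellow butter on it, 60 (x) x 82 (y) mm, y -49 to +33 mm, top 47 mm above the origin; beside it a flat slice, x -28 to +28, y +28 to +64 mm, top 18 mm. Origin: centre of the underside, y along the long side, z up.
- dish_lip (a point): Centre of the dish, level with the top of its raised lip: 15 mm above the dish's origin, axes as the dish's. The lip, 4 mm wide, encloses 106 (x) x 160 (y) mm: the seat in which the lid stands when closed, 5 mm to spare each side. Either way round fits.
- board: Small wooden breakfast board, fixed, 120 x 180 x 12 mm, long side along y, on which the lid stands at the start. Origin: centre of the underside. Dish and board lie to the left and the right of the fruit basket, either way round.
- fruit_basket: Round black wire basket of fruit, loose, 276 mm across, 122 mm high, standing between dish and board. Origin: centre of the underside. Close behind it, from about 0.60 m ahead of the robot, stand the fixed toaster (192 mm high) and, to the right, the drying rack (taller): carry the lid over the middle or the near half of the basket.
- pepper_mill: Wooden pepper mill, 58 mm across, 170 mm high, at the back between toaster and drying rack. Origin: centre of the underside.
- salt_shaker: Salt shaker, 44 mm across, 90 mm high, in front of the pepper mill. Origin: centre of the underside.
- spice_jar: Spice jar with a red cap, 45 mm across, 106 mm high, at the back left. Origin: centre of the underside.
- spice_jar_b: Second spice jar with a red cap, 45 mm across, 106 mm high, beside the first. Origin: centre of the underside.
- coffee_cup: Small white coffee cup, 62 x 89 x 52 mm, at the far left. Origin: centre of the underside.
- tea_box: Dark wooden tea box, 113 x 196 x 84 mm, at the far right. Origin: centre of the underside.

How it is judged:
By the outcome, as a careful person would: the job done as asked, in the order asked, and still so for the second after the job is handed in, while the arm keeps its last pose, push and grip.
It also fails if it takes over 48 s, if anything falls off the work surface, if the arm or the gripper's body presses on something with over 40 N, if the wrist force passes 120 N, or if a joint passes its speed limit or range.

## Working session

There is one attempt and no reset: what is moved stays moved. The work goes in short steps, Python scripts to look and compute and a shell command to move; the robot and the scene stay as the last step left them, time stands still between calls to the robot, and variables do not carry over. Pictures are saved under pics/ and viewed, at most 10 in all, crops included, and the job is handed in when it is done.

```bash
ls; mkdir -p pics; cat > h.py <<'E'
import numpy as np, cv2
from cell import env, eyes
def ray(p,rc):
    E=np.array(p["extrinsics"]);R=E[:3,:3];t=E[:3,3]
    u=(rc[1]-p["cx"])/p["fx"];v=(rc[0]-p["cy"])/p["fy"]
    if p.get("_w"):
        r=np.hypot(u,v); d=np.array([u/r*np.sin(r),v/r*np.sin(r),np.cos(r)]) if r>1e-9 else np.array([0,0,1.])
    else: d=np.array([u,v,1.]);d/=np.linalg.norm(d)
    return -R.T@t, R.T@d
def shot(n):
    p=eyes.read_camera(n); p["_w"]=n=="wrist"; return p
def tri(rs):
    A=np.zeros((3,3));b=np.zeros(3)
    for o,d in rs:
        P=np.eye(3)-np.outer(d,d);A+=P;b+=P@o
    x=np.linalg.solve(A,b)
    return x,[np.linalg.norm((np.eye(3)-np.outer(d,d))@(x-o)) for o,d in rs]
def onz(p,rc,z):
    o,d=ray(p,rc);return o+d*(z-o[2])/d[2]
def save(p,f,crop=None):
    im=cv2.cvtColor(p["pixels"],cv2.COLOR_RGB2BGR)
    cv2.imwrite("pics/"+f,im)
E
cat > a.py <<'E'
from h import *
np.set_printoptions(precision=1,suppress=True)
P={n:shot(n) for n in("scene","top","wrist")}
for n,p in P.items(): save(p,n+"0.png"); print(n,ray(p,(p["cy"],p["cx"])),p["fx"])
for nm in["lid_grip","lid","dish_lip","dish","board","fruit_basket","pepper_mill","salt_shaker"]:
    rs=[]
    for n,p in P.items():
        r=eyes.spot_point(nm,p)
        for q in r[:1]: print(nm,n,np.array(q["centre"]),round(q["score"],2)); 
        if r and r[0]["score"]>.3: rs.append(ray(p,r[0]["centre"]))
    if len(rs)>1: print("  ->",*tri(rs))
print(env.state(),env.pinch_z)
E
python3 a.py
```

```text
pics
scene (array([-352.2, 1124.2, 1165.5]), array([ 0.5, -0.6, -0.6])) 459.8870280575555
top (array([  69.1, -129. , 1514.7]), array([ 0.3,  0.1, -0.9])) 418.55476906024103
wrist (array([ 303.8, -552.1,  385.2]), array([-0.3, -0.1, -1. ])) 309.70691628693146
lid_grip scene [176.5 377.4] 0.81
lid scene [197.  373.8] 0.81
dish_lip scene [284.  274.9] 0.58
dish_lip top [205.7 229.2] 0.8
  -> [450.2 337.6  -7.1] [np.float64(12.462423000114384), np.float64(12.462423000114379)]
dish scene [288.1 279.5] 0.93
dish top [202.9 225.4] 0.78
  -> [440.9 346.4  -4.6] [np.float64(4.073036585528766), np.float64(4.073036585528818)]
board scene [195.8 372.1] 0.61
board top [202.8 224.2] 0.25
fruit_basket scene [230.7 332.9] 0.89
fruit_basket top [218.2 316. ] 0.95
  -> [471.2  -2.4   8.2] [np.float64(0.06872008307228485), np.float64(0.06872008307225948)]
pepper_mill scene [196.9 302.3] 0.6
pepper_mill top [169.  360.5] 0.91
  -> [ 718.3 -115.8   -5.6] [np.float64(6.052635683194799), np.float64(6.052635683194901)]
salt_shaker scene [208.  332.6] 0.59
salt_shaker top [195.  351.9] 0.62
  -> [ 577.6 -116.4   11.2] [np.float64(15.719872953570277), np.float64(15.71987295357028)]
{'t': 1.35, 'joints': array([-1.3,  0.5,  1.6, -0. ,  1.1, -0.1]), 'qvel': array([ 0., -0.,  0.,  0.,  0.,  0.]), 'tau': array([  0. , -61.2, -25.8,   0.1,   0. ,  -0. ]), 'eef_pos': array([ 226.5, -582.5,  183.7]), 'tcp_rot': array([3.1, 0. , 0.4]), 'ft_force': array([-0.4,  0.6,  0.6]), 'moment': array([-0.,  0., -0.]), 'grip_force': 0.0, 'opening': 0.9968378993763762} -18.8
```

View pics/top0.png

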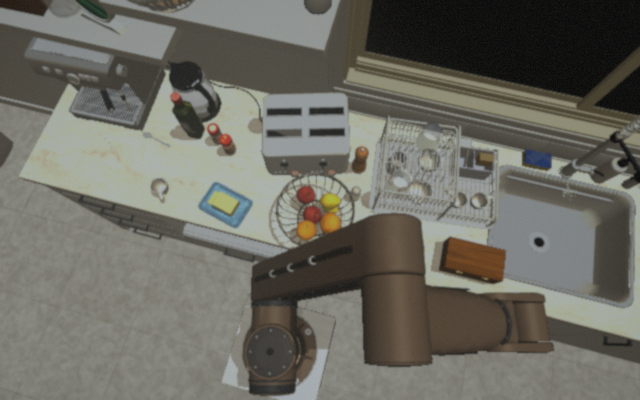

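View pics/scene0.png

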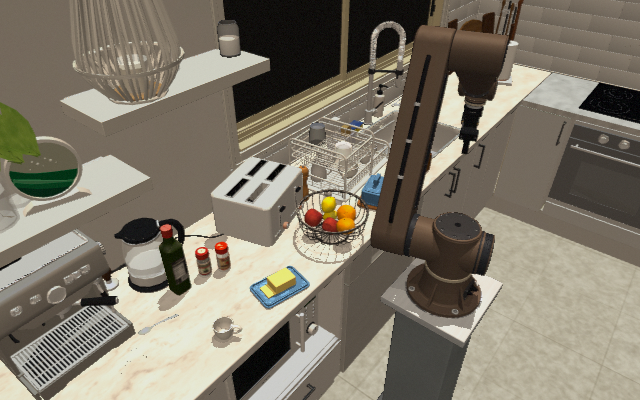

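View pics/wrist0.png

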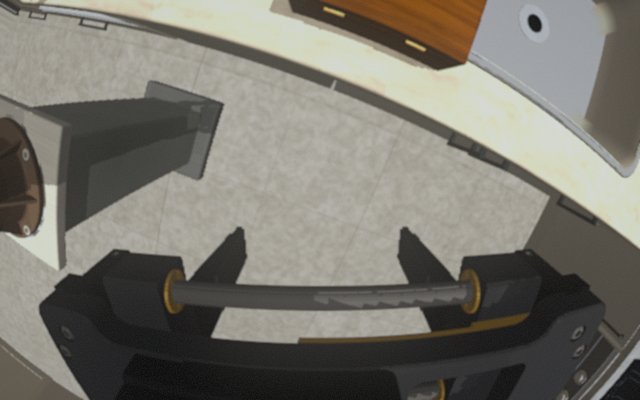

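Top: dish at about (row 204, col 225), basket at (212, 314), tea box at (258, 474); the lid is hidden under the arm. Scene: the lid is just visible at about (188, 374), right of the basket. Wrist: only the floor and tea box, no lid.

```bash
cat >> h.py <<'E'
from scipy.spatial.transform import Rotation as Ro
def plan(target,yaw=None,s=None):
    "tool-axis shift in units of 60mm and the turn in units of 5deg to TCP target"
    s=s or env.state(); R=Ro.from_euler("xyz",s["tcp_rot"]).as_matrix()
    d=R.T@(np.array(target)-s["eef_pos"])
    print("TCP",s["eef_pos"].round(1),"rpy",s["tcp_rot"].round(4),"shift units",(d/60).round(3))
E
python3 - <<'E'
from h import *
np.set_printoptions(precision=2,suppress=True)
p=shot("scene")
g=eyes.spot_point("lid_grip",p)[0]["centre"]; l=eyes.spot_point("lid",p)[0]["centre"]
G=onz(p,g,100);print(G,onz(p,l,12))
m=eyes.cut_out("lid",p)[0]["mask"];print(m.sum(),np.argwhere(m).min(0),np.argwhere(m).max(0))
plan([G[0]-40,G[1],330])
E
```

```text
[ 469.88 -310.5   100.  ] [ 467.81 -304.22   12.  ]
480 [174 361] [205 382]
TCP [ 226.5 -582.5  183.7] rpy [ 3.14 -0.    0.37] shift units [ 4.8  -3.   -2.44]
```

```bash
python3 -m inch '[[[0.2,0,-0.8],0,-1],[[0.2,0,-0.8],0,-1],[[0.4,-0.3,-0.8],0,-1],[[0.6,-0.4,0],0,-1],[[0.6,-0.4,0],0,-1],[[0.6,-0.4,0],0,-1],[[0.6,-0.4,0],0,-1],[[0.6,-0.4,0],0,-1],[[0.6,-0.4,0],0,-1],[[0.4,-0.3,0],0,-1]]'
cat > b.py <<'E'
from h import *
import sys
np.set_printoptions(precision=2,suppress=True)
P={n:shot(n) for n in("scene","top","wrist")}
save(P["wrist"],sys.argv[1])
for nm in sys.argv[2:]:
    rs=[]
    for n,p in P.items():
        r=eyes.spot_point(nm,p)
        if r: print(nm,n,np.array(r[0]["centre"]),round(r[0]["score"],2))
        if r and r[0]["score"]>.3: rs.append(ray(p,r[0]["centre"]))
    if len(rs)>1: print("  ->",*tri(rs))
    if len(rs)==3: print("  -> s+w",*tri(rs[::2]), "t+w",*tri(rs[1:]))
print(env.state()["t"])
E
python3 b.py w1.png lid_grip lid board fruit_basket
```

```text
t: 2.8
eef_pos: [430.5, -308.9, 327.8]
tcp_rot: [3.141, -0.0, 0.372]
ft_force: [-0.6, 0.6, -0.0]
opening: 1.002
grip_force: 0.0
lid_grip scene [175.8 379.2] 0.5
lid_grip wrist [136.4 329.4] 0.93
  -> [ 465.51 -306.37  114.22] [np.float64(3.689656676561348), np.float64(3.689656676561329)]
lid scene [194.6 373.5] 0.49
lid top [238.1 392.2] 0.41
lid wrist [127.3 328. ] 0.77
  -> [ 471.53 -296.69   17.76] [np.float64(3.394413611820736), np.float64(7.127721786012938), np.float64(6.126217280662047)]
  -> s+w [ 474.72 -301.39   16.36] [np.float64(2.470750147998263), np.float64(2.4707501479982104)] t+w [ 472.11 -298.67   -5.2 ] [np.float64(5.212777227256939), np.float64(5.212777227256899)]
board scene [197.9 376.2] 0.55
board top [239.5 399.2] 0.48
  -> [ 475.01 -320.74  -11.72] [np.float64(1.128898701863874), np.float64(1.1288987018638392)]
fruit_basket scene [231.4 331.5] 0.75
fruit_basket top [220.7 312.9] 0.96
fruit_basket wrist [ 72.  168.9] 0.87
  -> [468.06   5.22   5.97] [np.float64(5.252581763786427), np.float64(8.458659671720017), np.float64(4.20392216584648)]
  -> s+w [472.81   3.14   7.04] [np.float64(0.9314047778436753), np.float64(0.9314047778437888)] t+w [467.64  10.47 -12.79] [np.float64(3.946868659539248), np.float64(3.946868659539166)]
3.55
```

View pics/w1.png

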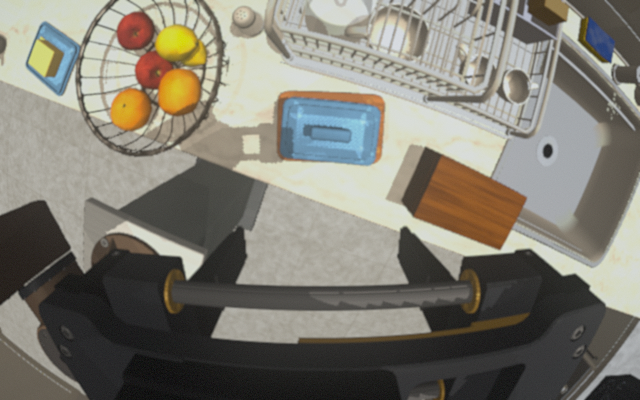

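Wrist view: lid at about (130, 330) on the board with the bar lying almost along image x, basket at upper left (85, 150), dish further left at (58, 50), rack above right, tea box at (195, 470). I'll fit the lid model to its silhouette.

```bash
cat > fit.py <<'E'
from h import *
from scipy.optimize import minimize
def proj(p,X):
    E=np.array(p["extrinsics"]);C=X@E[:3,:3].T+E[:3,3]
    if p["_w"]:
        r=np.hypot(C[:,0],C[:,1]);k=np.arctan2(r,C[:,2])/np.maximum(r,1e-9);u,v=C[:,0]*k,C[:,1]*k
    else:u,v=C[:,0]/C[:,2],C[:,1]/C[:,2]
    return np.c_[u*p["fx"]+p["cx"],v*p["fy"]+p["cy"]]
def box(w,l,z0,z1):
    t=np.linspace(-1,1,9);e=np.r_[np.c_[t,-1+0*t],np.c_[t,1+0*t],np.c_[-1+0*t,t],np.c_[1+0*t,t]]
    return np.vstack([np.c_[e[:,0]*w/2,e[:,1]*l/2,0*e[:,0]+z] for z in(z0,z1)])
LID=[box(96,150,0,10),box(88,142,10,62),box(18,56,76,100)]
DISH=[box(124,180,8,15)]
BUT=box(60,82,9,47);BUT[:,1]-=8
def place(B,q):
    c,s=np.cos(q[3]),np.sin(q[3]);return B@np.array([[c,s,0],[-s,c,0],[0,0,1]])+q[:3]
def render(p,parts,q,S=4):
    m=np.zeros((400*S,640*S),np.uint8)
    for B in parts:
        h=cv2.convexHull(((proj(p,place(B,q))+.5)*S-.5).round().astype(np.int32));cv2.fillConvexPoly(m,h,1)
    return cv2.resize(m.astype(np.float32),(640,400),interpolation=cv2.INTER_AREA)
def fit(views,parts,q0,fz=None,step=(15,15,10,.15)):
    def cost(x):
        q=x if fz is None else np.array([x[0],x[1],fz,x[2]])
        c=0
        for p,m in views:
            r=render(p,parts,q);c+=1-np.minimum(r,m).sum()/np.maximum(r,m).sum()
        return c
    q0=np.array(q0,float);st=np.array(step)
    if fz is not None:q0=q0[[0,1,3]];st=st[[0,1,3]]
    best=None
    for k in(1,.4,.15):
        x=q0 if best is None else best.x
        sim=np.vstack([x]+[x+np.eye(len(x))[i]*st[i]*k for i in range(len(x))])
        best=minimize(cost,x,method="Nelder-Mead",options=dict(initial_simplex=sim,xatol=.02,fatol=1e-5,maxiter=250))
    return best.x,best.fun
E
python3 - <<'E'
from fit import *
np.set_printoptions(precision=2,suppress=True)
W=shot("wrist");T=shot("top");S=shot("scene")
a=onz(W,(128,305),112);b=onz(W,(135,350),112);print("bar",a,b,np.arctan2(*(b-a)[[1,0]]))
y0=np.arctan2(*(b-a)[[1,0]])-np.pi/2
def mk(nm,p):
    r=eyes.cut_out(nm,p)
    if not r: return None
    print(nm,r[0]["score"],r[0]["mask"].sum());return r[0]["mask"].astype(np.float32)
mw=mk("lid",W);ms=mk("lid",S)
print("lid w",fit([(W,mw)],LID,[470,-303,12,y0],12));
print("lid w free",fit([(W,mw)],LID,[470,-303,12,y0]));
dt,ds,dw=[mk("dish",p) for p in(T,S,W)]
D2=DISH+[BUT]
for y in(-.3,.0,.3): print("dish t",fit([(T,dt)],DISH,[445,345,0,y],0),"s",fit([(S,ds)],D2,[445,345,0,y],0))
print("both",fit([(T,dt),(S,ds)],D2,[445,345,0,0]))
print("joints",env.state()["joints"])
E
```

```text
bar [ 465.98 -271.95  112.  ] [ 479.25 -331.91  112.  ] -1.3530455069505942
lid 0.75 5963
lid 0.46 221
lid w (array([ 471.05, -304.33,   -2.86]), np.float64(0.032117605209350586))
lid w free (array([ 471.34, -303.94,   16.15,   -2.87]), np.float64(0.0306282639503479))
dish 0.91 1406
dish 0.72 2387Traceback (most recent call last):
  File "<stdin>", line 15, in <module>
  File "fit.py", line 35, in fit
    best=minimize(cost,x,method="Nelder-Mead",options=dict(initial_simplex=sim,xatol=.02,fatol=1e-5,maxiter=250))
    res = _minimize_neldermead(fun, x0, args, callback, bounds=bounds,
                               **options)
    fsim[k] = func(sim[k])
              ~~~~^^^^^^^^
    fx = function(np.copy(x), *(wrapper_args + args))
  File "fit.py", line 27, in cost
    r=render(p,parts,q);c+=1-np.minimum(r,m).sum()/np.maximum(r,m).sum()
                             ~~~~~~~~~~^^^^^
TypeError: '<=' not supported between instances of 'float' and 'NoneType'
```

```bash
python3 -m inch '[[[0.66,0.17,0.4],0,-1],[[0,0,0.1],-1,-1],[[0,0,0.1],-1,-1],[[0,0,0.1],-1,-1],[[0,0,0.1],-1,-1],[[0,0,0.1],-1,-1],[[0,0,0.1],-1,-1],[[0,0,0.1],-1,-1],[[0,0,0.1],-1,-1],[[0,0,0.1],-1,-1]]'
python3 -m inch '[[[0,0,0],-1,-1],[[0,0,0],-1,-1],[[0,0,0],-1,-1],[[0,0,0],-1,-1],[[0,0,0],-1,-1],[[0,0,0],-1,-1],[[0,0,0],-1,-1],[[0,0,0],-0.8,-1],[[0,0,0],0,-1],[[0,0,0],0,-1]]'
cat > c.py <<'E'
from fit import *
import sys
np.set_printoptions(precision=2,suppress=True)
W=shot("wrist");T=shot("top");S=shot("scene");save(W,sys.argv[1])
def mk(nm,p,n):
    r=eyes.cut_out(nm,p)
    if not r or r[0]["score"]<.3: print(nm,n,"none");return []
    print(nm,n,r[0]["score"],r[0]["mask"].sum());return [(p,r[0]["mask"].astype(np.float32))]
mw=mk("lid",W,"w")
if mw:
    print("lid w",fit(mw,LID,[471,-304,12,.25],12),"free",fit(mw,LID,[471,-304,12,.25]))
vt,vs,vw=mk("dish",T,"t"),mk("dish",S,"s"),mk("dish",W,"w")
D2=DISH+[BUT]
for n,v in(("t",vt),("s",vs),("w",vw)):
    if v:
        for b in (0,np.pi): print("dish",n,*fit(v,D2,[445,345,0,b],0))
print("all",*fit(vt+vs+vw,D2,[445,345,0,0]))
print(env.state()["joints"],env.state()["eef_pos"],env.state()["tcp_rot"],env.state()["t"])
E
python3 c.py w2.png
```

```text
t: 5.2
eef_pos: [470.4, -305.5, 249.4]
tcp_rot: [3.142, 0.0, 1.159]
ft_force: [0.3, -0.7, -0.2]
opening: 1.002
grip_force: 0.0
t: 6.45
eef_pos: [470.3, -305.5, 249.6]
tcp_rot: [3.142, 0.0, 1.835]
ft_force: [0.2, 0.1, 0.3]
opening: 0.998
grip_force: 0.0
lid w 0.61 8109
lid w (array([ 471.36, -304.09,    0.28]), np.float64(0.04839742183685303)) free (array([ 471.54, -304.26,   15.12,    0.29]), np.float64(0.04787087440490723))
dish t 0.7 791
dish s 0.83 1463
dish w none
dish t [447.92 387.53  -0.25] 0.486175000667572
dish t [447.92 387.53   2.89] 0.486175000667572
dish s [433.37 347.71  -0.25] 0.05468779802322388
dish s [433.37 347.71   2.89] 0.05468779802322388
all [437.57 344.16  -6.42  -0.25] 0.5399710536003113
[-0.69  0.34  1.63 -0.    1.18 -0.96] [ 470.31 -305.57  249.63] [3.14 0.   1.84] 6.8
```

View pics/w2.png

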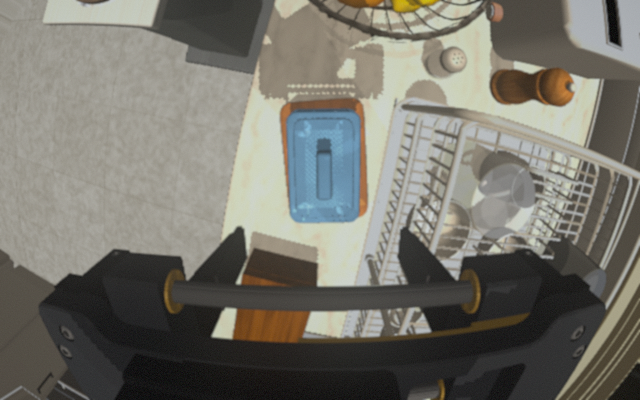

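Wrist view 2: lid centred at (165, 325) with its bar vertical in the image between rows 140 and 200; the rack's near edge runs from about (105, 400) to (330, 348). I'll check the rack's clearance to the gripper.

```bash
python3 - <<'E'
from h import *
np.set_printoptions(precision=1,suppress=True)
W=shot("wrist");E=np.array(W["extrinsics"])
def tcpT(pos,rpy):
    T=np.eye(4);T[:3,:3]=Ro.from_euler("xyz",rpy).as_matrix();T[:3,3]=pos;return T
s=env.state();H=E@tcpT(s["eef_pos"],s["tcp_rot"])   # tcp->cam
W1=dict(W);W1["extrinsics"]=H@np.linalg.inv(tcpT([430.5,-308.9,327.8],[3.141,0,.372]))
for rc in((103,400),(180,385),(235,368),(330,347)): print(rc,[onz(W,rc,z) for z in(0,100,200)])
for a in((58,272),(28,278),(8,282)): print("corner",a,tri([ray(W1,a),ray(W,(103,400))])[0:2])
m=np.zeros((1200,800,3),np.uint8)
a=cv2.cvtColor(W["pixels"],cv2.COLOR_RGB2BGR)[60:260,250:550];b=cv2.imread("pics/w1.png")[0:150,230:530]
cv2.imwrite("pics/rack.png",cv2.resize(np.vstack([a,b]),None,fx=1.7,fy=1.7,interpolation=cv2.INTER_CUBIC))
E
```

```text
(103, 400) [array([ 557.5, -193.1,    0. ]), array([ 533.1, -200. ,  100. ]), array([ 508.7, -207. ,  200. ])]
(180, 385) [array([ 570.8, -311. ,    0. ]), array([ 543.5, -291.9,  100. ]), array([ 516.1, -272.7,  200. ])]
(235, 368) [array([ 573.7, -405.1,    0. ]), array([ 545.7, -365.1,  100. ]), array([ 517.7, -325.1,  200. ])]
(330, 347) [array([ 601.7, -607.5,    0. ]), array([ 567.5, -522.7,  100. ]), array([ 533.3, -438. ,  200. ])]
corner (58, 272) (array([ 539.3, -194.5,   91.8]), [np.float64(6.304174874676441), np.float64(6.304174874676608)])
corner (28, 278) (array([ 567.2, -186.8,   64.4]), [np.float64(26.691928337133646), np.float64(26.69192833713383)])
corner (8, 282) (array([ 540.6, -210. ,  236.4]), [np.float64(39.66439276627336), np.float64(39.664392766273195)])
```

View pics/rack.png

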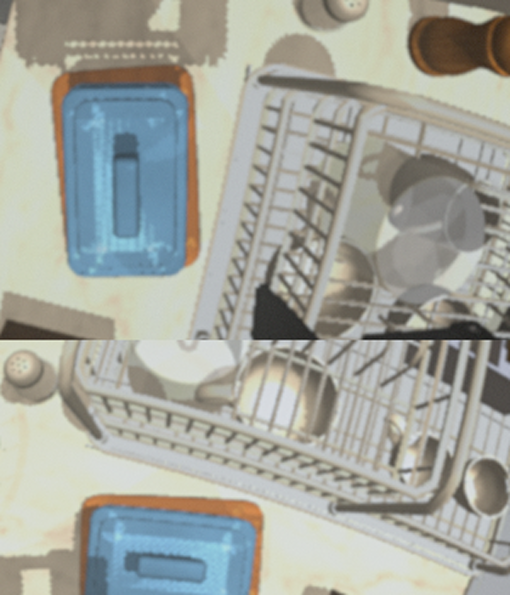

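```bash
python3 - <<'E'
from h import *
np.set_printoptions(precision=1,suppress=True)
W=shot("wrist");E=np.array(W["extrinsics"])
def tcpT(pos,rpy):
    T=np.eye(4);T[:3,:3]=Ro.from_euler("xyz",rpy).as_matrix();T[:3,3]=pos;return T
s=env.state();H=E@tcpT(s["eef_pos"],s["tcp_rot"])
W1=dict(W);W1["extrinsics"]=H@np.linalg.inv(tcpT([430.5,-308.9,327.8],[3.141,0,.372]))
print("foot",tri([ray(W1,(57,289)),ray(W,(106,402))]))
print("top corner",tri([ray(W1,(21,277)),ray(W,(125,465))]))
print("lid grip check",tri([ray(W1,(131,329)),ray(W,(167,324))]))
for z in(100,160,200,250,300):print(z,[onz(W,rc,z)for rc in((125,465),(242,438))])
p=shot("wrist");r=eyes.spot_point("lid_grip",p);print(r[0]["centre"],tri([ray(W1,(136.4,329.4)),ray(p,r[0]["centre"])]))
E
```

```text
foot (array([ 562.2, -196.7,   -3.1]), [np.float64(0.6189865943044754), np.float64(0.6189865943044456)])
top corner (array([ 573.8, -203. ,  197.6]), [np.float64(2.904418504252724), np.float64(2.9044185042528103)])
lid grip check (array([ 471.7, -303.5,   63.9]), [np.float64(0.04487826698659576), np.float64(0.04487826698666966)])
100 [array([ 620. , -198.2,  100. ]), array([ 641.5, -352. ,  100. ])]
160 [array([ 590.6, -202.7,  160. ]), array([ 608.4, -330.2,  160. ])]
200 [array([ 570.9, -205.7,  200. ]), array([ 586.3, -315.8,  200. ])]
250 [array([ 546.3, -209.4,  250. ]), array([ 558.6, -297.6,  250. ])]
300 [array([ 521.8, -213.2,  300. ]), array([ 531. , -279.5,  300. ])]
[171.2, 322.1] (array([ 468.1, -304.2,   92.7]), [np.float64(1.40722544153618), np.float64(1.4072254415360972)])
```

Rack's rail is at x≈575–586 and height ~200; the gripper's corner reaches x≈568, so it's clear. Descending.

```bash
python3 -m inch '[[[0.02,0.02,0.4],-0.1,-1],[[0,0,0.4],0,-1],[[0,0,0.4],0,-1],[[0,0,0.4],0,-1],[[0,0,0.4],0,-1],[[0,0,0.3],0,-1],[[0,0,0.2],0,-1],[[0,0,0.16],0,-1],[[0,0,0.1],0,-1],[[0,0,0],0,-1]]'
python3 - <<'E'
from h import *
p=shot("wrist");save(p,"w3.png");print(env.state()["eef_pos"],env.state()["ft_force"])
E
```

```text
t: 8.25
eef_pos: [471.1, -304.1, 83.9]
tcp_rot: [-3.141, -0.0, 1.846]
ft_force: [0.3, -0.6, -0.0]
opening: 0.999
grip_force: 0.0
[ 471.24334328 -304.17849457   84.24633329] [-0.59709081 -1.45153548  0.51818342]
```

View pics/w3.png

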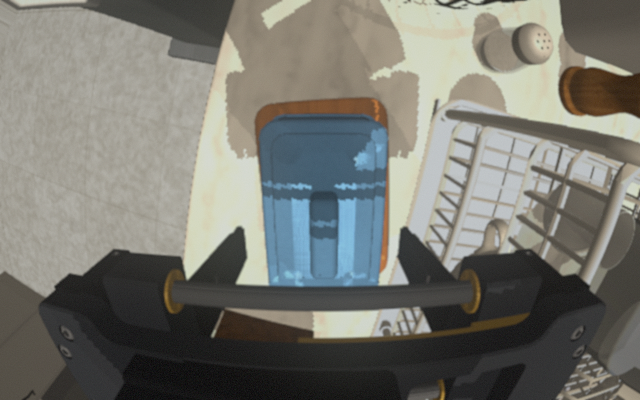

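The bar lies at rows 192–278, cols 310–338, midway between the fingertips (row ~232, cols 240 and 404). Closing.

```bash
python3 -m inch '[[[0,0,0],0,-0.5],[[0,0,0],0,0],[[0,0,0],0,0.4],[[0,0,0],0,0.7],[[0,0,0],0,1],[[0,0,0],0,1],[[0,0,0],0,1],[[0,0,0],0,1],[[0,0,0],0,1],[[0,0,0],0,1]]'
python3 -m inch '[[[0,0,-0.05],0,1],[[0,0,-0.1],0,1],[[0,0,-0.2],0,1],[[0,0,-0.4],0,1],[[0,0,-0.5],0,1],[[0,0,-0.6],0,1],[[0,0,-0.6],0,1],[[0,0,-0.5],0,1],[[0,0,-0.25],0,1],[[0,0,0],0,1]]'
python3 c.py w4.png
```

```text
t: 9.55
eef_pos: [471.1, -304.1, 84.0]
tcp_rot: [-3.142, 0.0, 1.846]
ft_force: [-0.4, -0.0, 0.0]
opening: 0.026
grip_force: 0.0
t: 10.8
eef_pos: [471.2, -304.1, 276.7]
tcp_rot: [3.141, 0.001, 1.846]
ft_force: [-0.6, -0.9, -0.2]
opening: 0.004
grip_force: 0.0
lid w 0.92 7160
lid w (array([ 471.54, -304.89,    0.28]), np.float64(0.03616595268249512)) free (array([ 470.8 , -303.7 ,   15.5 ,    0.27]), np.float64(0.03446418046951294))
dish t 0.57 601
dish s 0.65 1389
dish w none
dish t [442.26 374.81  -0.34] 0.6092402935028076
dish t [442.26 374.81   2.8 ] 0.6092402935028076
dish s [435.16 346.6   -0.23] 0.09237372875213623
dish s [435.16 346.6    2.91] 0.09237372875213623
all [438.79 342.06  -8.29  -0.22] 0.6943686604499817
[-0.69  0.32  1.59 -0.    1.24 -0.97] [ 471.   -303.98  275.27] [-3.14 -0.    1.85] 11.15
```

View pics/w4.png

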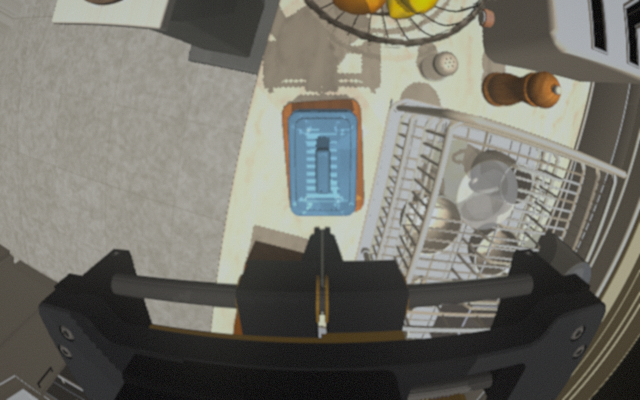

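The fingers shut with nothing between them: the lid is still on the board at (158, 324), undisturbed. I need to know why; check the model projection against the w3 and w4 images.

```bash
python3 - <<'E'
from fit import *
np.set_printoptions(precision=1,suppress=True)
W=shot("wrist");s=env.state();E=np.array(W["extrinsics"])
def tcpT(pos,rpy):
    T=np.eye(4);T[:3,:3]=Ro.from_euler("xyz",rpy).as_matrix();T[:3,3]=pos;return T
H=E@tcpT(s["eef_pos"],s["tcp_rot"]);print("tcp->cam\n",H)
print("tcp px",proj(W,np.array([s["eef_pos"]])), s["opening"])
W3=dict(W);W3["extrinsics"]=H@np.linalg.inv(tcpT([471.24,-304.18,84.2],[np.pi,0,1.846]))
W2=dict(W);W2["extrinsics"]=H@np.linalg.inv(tcpT([470.3,-305.5,249.6],[np.pi,0,1.835]))
q=[471.4,-304.2,12,.28]
for n,w,f in(("w3",W3,"w3.png"),("w4",W,"w4.png"),("w2",W2,"w2.png")):
    im=cv2.imread("pics/"+f)
    for B in LID:
        h=cv2.convexHull(proj(w,place(B,q)).astype(np.float32)).round().astype(np.int32);cv2.polylines(im,[h],True,(0,0,255),1)
    bar=np.array([[x,y,z] for z in(76,100) for x in(-9,9) for y in(-28,28)],float);print(n,proj(w,place(bar,q)).tolist())
    cv2.imwrite("pics/ov_%s"%f,im)
a=[cv2.imread("pics/ov_%s.png"%n)[80:300,220:430] for n in("w3","w4")]
cv2.imwrite("pics/ov.png",cv2.resize(np.hstack(a),None,fx=1.9,fy=1.9,interpolation=cv2.INTER_CUBIC))
E
```

```text
tcp->cam
 [[  0.    1.    0.    1. ]
 [ -1.    0.   -0.3  20.8]
 [ -0.3  -0.    1.  217.7]
 [  0.    0.    0.    1. ]]
tcp px [[323.2 224.4]] 0.00875064226920293
w3 [[311.13782004797235, 261.7733547934523], [309.7609049913242, 187.82242891560418], [335.80370273188174, 261.67172899730303], [336.82270155932116, 187.7211091922601], [310.01571346313847, 279.466488096658], [308.2399563969153, 198.92448745361656], [337.25194506729457, 279.3503616051741], [338.69284738939956, 198.80842439092118]]
w4 [[316.0711572866202, 189.26687014157102], [315.67813621900785, 146.78810011895328], [329.8248343140485, 189.2116664971877], [329.9014884867154, 146.73189982492548], [315.71120543875145, 194.6556750628126], [315.2720178728496, 149.66706524516272], [330.29133458721213, 194.59704907806716], [330.40110280863394, 149.60738869118828]]
w2 [[316.7745001158822, 194.14440624256633], [315.87204889380587, 148.88822066409904], [331.4369013444098, 193.93481537893905], [331.087821029331, 148.67139985943743], [316.44633976481816, 200.23840634610855], [315.4603649616938, 152.1421039413638], [332.0481983949985, 200.01528031038478], [331.71640224473674, 151.91070383914445]]
```

View pics/ov.png

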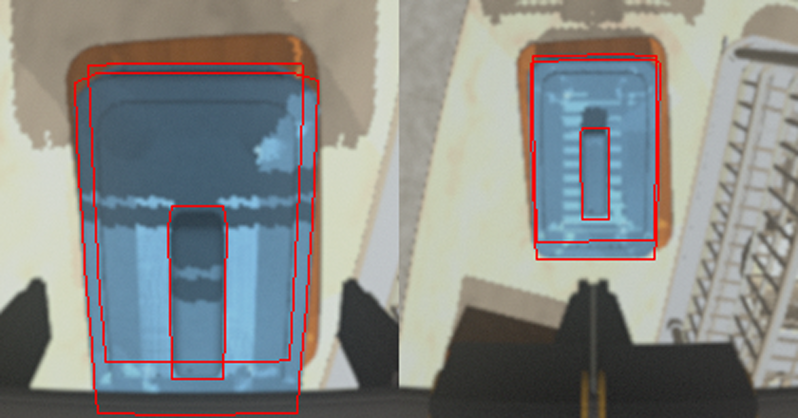

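The overlay shows the bar is within ~1 px of the model (rows 190–278 in w3, ends of bar at 148/195 in w4), so lid and camera agree. What's left is the finger height relative to the reported TCP, so I'll check it in the outside cameras.

```bash
python3 - <<'E'
from fit import *
np.set_printoptions(precision=1,suppress=True)
s=env.state();t=s["eef_pos"];out=[]
for n in("scene","top"):
    p=shot(n);im=cv2.cvtColor(p["pixels"],cv2.COLOR_RGB2BGR)
    pts=proj(p,np.array([t,t+[0,0,40],t+[0,0,78],[471.4,-304.2,112]]));print(n,pts.tolist())
    c=pts.mean(0).astype(int);x0,y0=c[0]-32,c[1]-45
    cr=cv2.resize(im[y0:y0+90,x0:x0+64],None,fx=6,fy=6,interpolation=cv2.INTER_CUBIC)
    for q,col in zip(pts,((0,0,255),(0,255,0),(255,0,255),(0,255,255))):
        a=(((q+.5-[x0,y0])*6)).round().astype(int);cv2.line(cr,(a[0]-14,a[1]),(a[0]-5,a[1]),col,1);cv2.line(cr,(a[0]+5,a[1]),(a[0]+14,a[1]),col,1)
    out.append(cr)
cv2.imwrite("pics/tip.png",np.hstack(out))
E
```

```text
scene [[380.06012185605164, 141.7208559171694], [380.8968092610699, 132.76558898867938], [381.7119403822909, 124.04104416050207], [376.80800747475587, 176.02342907924725]]
top [[410.07485170274924, 218.91637956025875], [412.76381994091093, 215.3071924922562], [415.4738019421037, 211.66980033030526], [400.62038298815884, 231.62064198374563]]
```

View pics/tip.png

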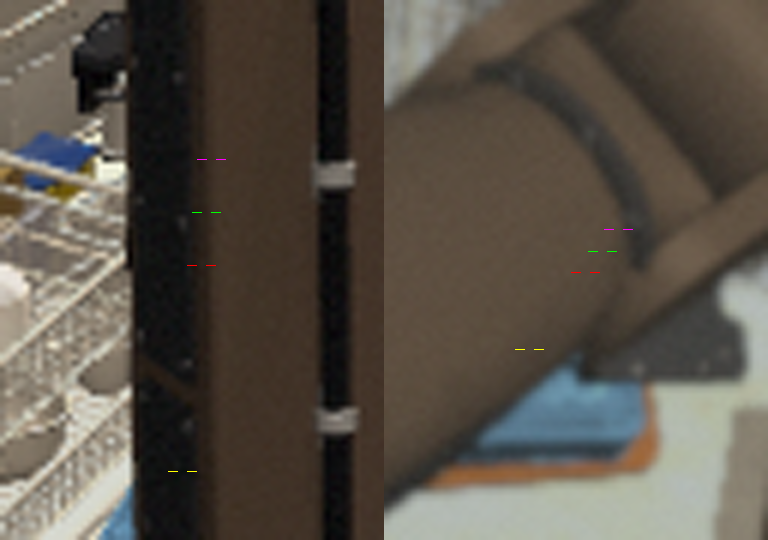

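Tips are hidden by the arm in both outside views. But in the wrist images, the fingertip's travel (78 px for a 47.5 mm half-stroke) and its row both put the tips about 30 mm above the reported TCP, which explains closing just over the bar. I'll test this at a height that is safe either way (TCP z 77).

```bash
python3 -m inch '[[[0,0,0.3],0,-1],[[0,0,0.45],0,-1],[[0,0,0.45],0,-1],[[0,0,0.45],0,-1],[[0,0,0.45],0,-1],[[0,0,0.4],0,-1],[[0,0,0.4],0,-1],[[0,0,0.2],0,-1],[[0,0,0.1],0,-1],[[0,0,0.1],0,-1]]'
python3 -m inch '[[[0,0,0],0,-0.4],[[0,0,0],0,0],[[0,0,0],0,0.3],[[0,0,0],0,0.5],[[0,0,0],0,0.6],[[0,0,0],0,0.65],[[0,0,0],0,0.7],[[0,0,0],0,0.75],[[0,0,0],0,0.75],[[0,0,0],0,0.75]]'
python3 c.py w5.png | head -3
```

```text
t: 12.55
eef_pos: [471.5, -304.3, 78.3]
tcp_rot: [3.141, 0.001, 1.846]
ft_force: [-0.3, 0.0, 0.2]
opening: 0.976
grip_force: 0.0
t: 13.8
eef_pos: [471.3, -304.1, 78.1]
tcp_rot: [3.141, 0.0, 1.846]
ft_force: [2.7, 0.9, -0.2]
opening: 0.183
grip_force: 30.0
lid w 0.82 17975
lid w (array([ 470.82, -304.57,    0.27]), np.float64(0.2376907467842102)) free (array([ 470.81, -305.08,    6.37,    0.27]), np.float64(0.23656857013702393))
dish t 0.94 1440
```

Confirmed: at 78 the fingers hold the bar's top edge (opening 0.183 ≈ 17.4 mm). Reopening and going 25 mm lower for a full grip.

```bash
python3 -m inch '[[[0,0,0],0,0.3],[[0,0,0],0,-0.2],[[0,0,0],0,-0.3],[[0,0,0.1],0,-0.3],[[0,0,0.1],0,-0.3],[[0,0,0.1],0,-0.3],[[0,0,0.06],0,-0.3],[[0,0,0.06],0,-0.3],[[0,0,0],0,-0.3],[[0,0,0],0,-0.3]]'
python3 -m inch '[[[0,0,0],0,0.2],[[0,0,0],0,0.4],[[0,0,0],0,0.6],[[0,0,0],0,0.7],[[0,0,0],0,0.75],[[0,0,0],0,0.75],[[0,0,0],0,0.75],[[0,0,-0.05],0,0.75],[[0,0,-0.1],0,0.75],[[0,0,-0.2],0,0.75]]'
```

```text
t: 15.4
eef_pos: [471.2, -304.1, 52.9]
tcp_rot: [3.142, 0.0, 1.846]
ft_force: [0.8, -0.5, 0.1]
opening: 0.652
grip_force: 0.0
t: 16.65
eef_pos: [470.9, -304.0, 74.2]
tcp_rot: [-3.141, -0.001, 1.846]
ft_force: [0.7, -0.1, -4.5]
opening: 0.189
grip_force: 30.0
```

Lid is held (≈4.5 N weight, 30 N grip). Lifting to clear the basket, then halfway across.

```bash
python3 -m inch '[[[0,0,-0.25],0,0.75],[[0,0,-0.3],0,0.75],[[0,0,-0.35],0,0.75],[[0,0,-0.4],0,0.75],[[0,0,-0.4],0,0.75],[[0,0,-0.4],0,0.75],[[0,0,-0.35],0,0.75],[[0,0,-0.25],0,0.75],[[0,0,-0.1],0,0.75],[[0,0,0],0,0.75]]'
cat > d.py <<'E'
from fit import *
import sys,json,os
np.set_printoptions(precision=2,suppress=True)
W=shot("wrist");T=shot("top");S=shot("scene");save(W,sys.argv[1]);s=env.state()
def mk(nm,p,n):
    r=eyes.cut_out(nm,p)
    if not r or r[0]["score"]<.3: print(nm,n,"none");return []
    m=r[0]["mask"];print(nm,n,round(r[0]["score"],2),m.sum(),np.argwhere(m).min(0),np.argwhere(m).max(0));return [(p,m.astype(np.float32))]
z0=s["eef_pos"][2]-41;y0=s["tcp_rot"][2]-np.pi/2
mw=mk("lid",W,"w")
if mw:
    q,c=fit(mw,LID,[*s["eef_pos"][:2],z0,y0],z0);print("lid w",q,c,"rel",q[:2]-s["eef_pos"][:2],q[2]-y0)
    r=render(W,LID,[q[0],q[1],z0,q[2]]);
    q,c=fit(mw,LID,[*s["eef_pos"][:2],z0,y0]);print(" free",q,c)
v={n:mk("dish",p,n) for n,p in(("t",T),("s",S),("w",W))}
D2=DISH+[BUT]
for n,x in v.items():
    if x: print("dish",n,*fit(x,D2,[440,345,0,-.24],0),np.argwhere(render(x[0][0],D2,[440,345,0,-.24])>.5).max(0) )
if v["w"]: print("free w",*fit(v["w"],D2,[440,345,0,-.24]))
for nm in("dish","dish_lip"):
  for n,p in(("t",T),("s",S),("w",W)):
    r=eyes.spot_point(nm,p)
    if r: print(nm,n,onz(p,r[0]["centre"],0 if nm=="dish" else 15),round(r[0]["score"],2))
print(s["joints"],s["eef_pos"],s["tcp_rot"],s["ft_force"],s["moment"],s["opening"],s["grip_force"],s["t"])
E
python3 -m inch '[[[0.2,0.05,0],0,0.75],[[0.4,0.08,0],0,0.75],[[0.55,0.12,0],0,0.75],[[0.6,0.12,0],0,0.75],[[0.6,0.12,0],0,0.75],[[0.6,0.12,0],0,0.75],[[0.6,0.12,0],0,0.75],[[0.55,0.12,0],0,0.75],[[0.36,0.08,0],0,0.75],[[0.2,0.04,0],0,0.75]]'
python3 d.py w6.png
```

```text
t: 17.9
eef_pos: [471.0, -304.0, 241.8]
tcp_rot: [-3.142, 0.0, 1.846]
ft_force: [0.3, 1.3, -3.5]
opening: 0.189
grip_force: 30.0
t: 19.15
eef_pos: [450.4, -17.2, 241.8]
tcp_rot: [-3.141, -0.0, 1.847]
ft_force: [-0.6, 0.3, -4.5]
opening: 0.183
grip_force: 30.0
lid w 0.93 20308 [115 248] [319 396]
lid w [449.97 -18.06   0.29] 0.2862359285354614 rel [-1.03  0.63] 0.01016725693253584
 free [450.01 -18.44 197.08   0.28] 0.28416067361831665
dish t 0.64 1390 [182 199] [225 251]
dish s 0.69 163 [165 301] [196 308]
dish w none
dish t [439.31 351.06  -0.24] 0.12349915504455566 [228 253]
dish s [440.   345.    -0.24] 1.0 [308 310]
dish t [435.69 350.53   0.  ] 0.7
dish s [441.15 335.26   0.  ] 0.89
dish_lip t [440.35 337.54  15.  ] 0.8
dish_lip s [442.78 352.62  15.  ] 0.79
[-0.19  0.18  1.88 -0.    1.09 -0.46] [451.01 -18.69 241.81] [-3.14  0.    1.85] [-0.53  0.08 -4.11] [-0.05 -0.14 -0.04] 0.18584590463213302 29.99727487564087 19.3
```

```bash
python3 -m inch '[[[0.25,0.05,0],0,0.75],[[0.5,0.1,0],0,0.75],[[0.6,0.12,0],0,0.75],[[0.6,0.12,0],0,0.75],[[0.6,0.12,0],0,0.75],[[0.5,0.1,0],0,0.75],[[0.29,0.06,0],0,0.75],[[0,0,0],0.5,0.75],[[0,0,0],0.9,0.75],[[0,0,0],0.9,0.75]]'
python3 -m inch '[[[0,0,0],0.9,0.75],[[0,0,0],0.9,0.75],[[0,0,0],0.9,0.75],[[0,0,0],0.6,0.75],[[0,0,0],0.3,0.75],[[0,0,0],0,0.75],[[0,0,0],0,0.75],[[0,0,0],0,0.75],[[0,0,0],0,0.75],[[0,0,0],0,0.75]]'
sed -i 's/def fit(views,parts,q0,fz=None,step=(15,15,10,.15)):/ROI=np.s_[:,:]\ndef fit(views,parts,q0,fz=None,step=(15,15,10,.15),roi=np.s_[:,:]):/; s/r=render(p,parts,q);c+=/r=render(p,parts,q)[roi];m=m[roi];c+=/' fit.py
sed -i 's/\],z0);print("lid w"/],z0,roi=np.s_[:225,:]);print("lid w"/; s/z0,y0\]);print(" free"/z0,y0],roi=np.s_[:225,:]);print(" free"/' d.py
python3 d.py w7.png
```

```text
t: 21.05
eef_pos: [435.1, 185.4, 241.8]
tcp_rot: [-3.141, -0.0, 1.643]
ft_force: [0.5, 0.3, -3.8]
opening: 0.186
grip_force: 30.0
t: 22.3
eef_pos: [435.6, 184.6, 241.8]
tcp_rot: [3.141, 0.0, 1.331]
ft_force: [0.8, 0.4, -4.1]
opening: 0.19
grip_force: 30.0
lid w 0.86 20666 [114 247] [320 397]
lid w [434.07 183.37  -0.24] 0.02913689613342285 rel [-1.54 -1.21] -0.0036126923075989192
 free [434.66 183.32 203.53  -0.23] 0.023085355758666992
dish t none
dish s 0.7 1454 [266 250] [307 309]
dish w 0.8 10061 [  0 252] [115 341]
dish s [434.47 348.93  -0.25] 0.057468950748443604 [308 310]
dish w [437.77 346.12  -0.25] 0.03370797634124756 [115 343]
free w [436.73 345.97 -12.76  -0.24] 0.017961621284484863
dish s [436.18 349.79   0.  ] 0.77
dish w [436.29 346.91   0.  ] 0.59
dish_lip s [443.31 353.05  15.  ] 0.59
dish_lip w [440.12 341.83  15.  ] 0.78
[ 0.26  0.21  1.83 -0.    1.1   0.5 ] [435.61 184.57 241.8 ] [3.14 0.   1.33] [-0.13  0.33 -4.09] [-0.04 -0.09 -0.03] 0.1879844506443923 29.997194409370422 22.45
```

```bash
python3 -m inch '[[[0,0,-0.1],0,0.75],[[-0.05,0,-0.25],0,0.75],[[-0.05,0,-0.3],0,0.75],[[-0.05,0,-0.35],0,0.75],[[-0.05,0,-0.35],0,0.75],[[-0.05,0,-0.25],0,0.75],[[-0.03,0,-0.1],0,0.75],[[0,0,0],0,0.75],[[0,0,0],0,0.75],[[0,0,0],0,0.75]]'
cat >> d.py <<'E'
Q=[]
for k in range(4):
    p=shot("wrist");r=eyes.cut_out("dish",p)
    if r and r[0]["score"]>.3:
        m=r[0]["mask"].astype(np.float32);Q.append([*fit([(p,m)],D2,[437,346,0,-.25],0)[0],*fit([(p,m)],D2,[437,346,0,-.25])[0]])
        a=np.argwhere(m>0);print(a.min(0),a.max(0))
print(np.array(Q))
E
python3 d.py w8.png
```

```text
t: 24.2
eef_pos: [431.5, 168.3, 343.3]
tcp_rot: [-3.141, 0.001, 1.331]
ft_force: [0.3, 0.2, -3.6]
opening: 0.189
grip_force: 30.0
lid w 0.67 20628 [115 247] [320 398]
lid w [430.18 166.5   -0.24] 0.027766168117523193 rel [-1.39 -1.82] 0.0009951579933673016
 free [430.01 166.79 305.47  -0.25] 0.021612048149108887
dish t none
dish s none
dish w 0.76 7033 [  1 264] [103 337]
dish w [436.28 344.09  -0.24] 0.05777496099472046 [102 339]
free w [436.73 345.92 -15.6   -0.24] 0.0269930362701416
dish s [432.63 348.1    0.  ] 0.69
dish w [438.03 346.43   0.  ] 0.87
dish_lip s [439.45 351.71  15.  ] 0.81
dish_lip w [439.01 341.42  15.  ] 0.95
[ 0.23  0.12  1.68 -0.    1.35  0.47] [431.57 168.32 343.53] [-3.14  0.    1.33] [ 0.3   0.35 -4.32] [-0.02 -0.05 -0.02] 0.1879377392999815 29.997350871562958 24.35
[  3 264] [103 337]
[  2 264] [103 337]
[  2 265] [103 338]
[  3 264] [104 338]
[[436.74 344.63  -0.24 437.01 346.01 -11.51  -0.25]
 [436.8  345.45  -0.25 436.22 346.3  -13.    -0.24]
 [437.14 344.49  -0.24 436.74 346.07 -12.64  -0.25]
 [436.7  344.22  -0.24 436.71 345.17  -8.26  -0.23]]
```

```bash
python3 -m inch '[[[0.15,-0.03,0],0,0.75],[[0.35,-0.07,0.1],0,0.75],[[0.45,-0.1,0.25],0,0.75],[[0.5,-0.1,0.3],0,0.75],[[0.5,-0.1,0.35],0,0.75],[[0.45,-0.1,0.35],0,0.75],[[0.35,-0.07,0.25],0,0.75],[[0.16,-0.03,0.12],0,0.75],[[0,0,0],0,0.75],[[0,0,0],0,0.75]]'
python3 - <<'E'
from fit import *
np.set_printoptions(precision=2,suppress=True)
S=[env.state()for _ in range(3)];print([s["eef_pos"] for s in S],S[0]["tcp_rot"])
for n in("wrist","top","scene"):
    p=shot(n);
    for nm in("lid","dish","lid_grip","dish_lip"):
        r=eyes.spot_point(nm,p);print(n,nm,[(np.array(x["centre"]),round(x["score"],2)) for x in r[:1]])
p=shot("scene");save(p,"s9.png");r=eyes.cut_out("dish",p)
if r:print(fit([(p,r[0]["mask"].astype(np.float32))],DISH+[BUT],[436,346,0,-.24],0),r[0]["mask"].sum())
r=eyes.cut_out("lid",p)
z=S[0]["eef_pos"][2]-41
if r:print("lid s",fit([(p,r[0]["mask"].astype(np.float32))],LID,[437,346,z,-.24],z),fit([(p,r[0]["mask"].astype(np.float32))],LID,[437,346,z,-.24]),r[0]["mask"].sum(),r[0]["score"])
plan([437.9,346.7,66])
E
```

```text
t: 26.5
eef_pos: [438.5, 346.0, 241.3]
tcp_rot: [3.141, -0.0, 1.33]
ft_force: [-0.3, -0.4, -4.3]
opening: 0.184
grip_force: 30.0
[array([438.46, 346.  , 241.29]), array([438.46, 346.  , 241.29]), array([438.46, 346.  , 241.29])] [ 3.14 -0.    1.33]
wrist lid [(array([205.6, 321. ]), 0.61)]
wrist dish []
wrist lid_grip [(array([260.6, 323.4]), 0.62)]
wrist dish_lip []
top lid [(array([187.2, 210.2]), 0.64)]
top dish [(array([205.5, 223.6]), 0.57)]
top lid_grip [(array([178.4, 206.5]), 0.9)]
top dish_lip [(array([200.8, 227.6]), 0.93)]
scene lid [(array([242. , 276.1]), 0.63)]
scene dish [(array([285.1, 280. ]), 0.72)]
scene lid_grip [(array([221.3, 273.5]), 0.86)]
scene dish_lip [(array([283.9, 274.7]), 0.88)]
(array([434.86, 346.94,  -0.23]), np.float64(0.10864859819412231)) 1366
lid s (array([436.2 , 347.14,  -0.2 ]), np.float64(0.14947813749313354)) (array([438.15, 345.31, 197.78,  -0.22]), np.float64(0.14506614208221436)) 1505 0.56
TCP [438.1 346.5 240.6] rpy [-3.14  0.    1.33] shift units [ 0.   -0.    2.91]
```

```bash
python3 -m inch '[[[0,0,0.1],0,0.75],[[0,0,0.25],0,0.75],[[0,0,0.3],0,0.75],[[0,0,0.35],0,0.75],[[0,0,0.35],0,0.75],[[0,0,0.35],0,0.75],[[0,0,0.25],0,0.75],[[0,0,0.15],0,0.75],[[0,0,0.1],0,0.75],[[0,0,0],0,0.75]]'
cat > e.py <<'E'
from fit import *
np.set_printoptions(precision=2,suppress=True)
D2=DISH+[BUT]
P={n:shot(n) for n in("wrist","top","scene")};s=env.state()
print(s["eef_pos"],s["tcp_rot"],s["ft_force"],s["moment"],s["t"])
z=s["eef_pos"][2]-41
for n,p in P.items():
    r=eyes.cut_out("lid",p);roi=np.s_[:225,:] if n=="wrist" else np.s_[:,:]
    if r:
        v=[(p,r[0]["mask"].astype(np.float32))]
        print(n,"lid",r[0]["score"],r[0]["mask"].sum(),fit(v,LID,[437,346,z,-.24],z,roi=roi),fit(v,LID,[437,346,z,-.24],roi=roi))
    r=eyes.cut_out("dish",p)
    if r:
        m=r[0]["mask"];a=np.argwhere(m);print(n,"dish",r[0]["score"],m.sum(),a.min(0),a.max(0))
        # visible dish: model dish minus model lid
        def cost(x):
            q=[x[0],x[1],0,x[2]];L=render(p,LID,[s["eef_pos"][0]-1,s["eef_pos"][1]-1,z,s["tcp_rot"][2]-np.pi/2])
            R=render(p,D2,q)*(1-L);k=m*(1-L);
            if n=="wrist":R=R[:225];k=k[:225]
            return 1-np.minimum(R,k).sum()/np.maximum(R,k).sum()
        b=minimize(cost,[437,346,-.24],method="Nelder-Mead",options=dict(initial_simplex=[[437,346,-.24],[447,346,-.24],[437,356,-.24],[437,346,-.1]]))
        print("   dish",b.x,b.fun)
E
python3 e.py
```

```text
t: 28.65
eef_pos: [438.2, 346.4, 108.5]
tcp_rot: [-3.142, 0.0, 1.331]
ft_force: [0.4, 0.7, -3.1]
opening: 0.189
grip_force: 30.0
[438.41 346.58 109.07] [ 3.14 -0.    1.33] [ 0.11 -0.7  -3.96] [ 0.02 -0.05  0.01] 28.8
wrist lid 0.92 20929 (array([437.67, 345.21,  -0.23]), np.float64(0.02906358242034912)) (array([437.44, 345.38,  70.81,  -0.23]), np.float64(0.023209035396575928))
wrist dish 0.72 2100 [ 98 259] [122 384]
   dish [437.56 343.75  -0.24] 0.10656082630157471
top lid 0.65 662 (array([450.17, 326.14,  -0.76]), np.float64(0.4626452922821045)) (array([ 586.73,  496.06, -538.41,   -1.55]), np.float64(0.17982345819473267))
top dish 0.75 387 [196 220] [227 252]
   dish [441.99 342.61  -0.33] 0.2954762578010559
scene lid 0.68 1312 (array([436.93, 346.  ,  -0.23]), np.float64(0.17967861890792847)) (array([475.31, 309.83,  15.35,  -0.26]), np.float64(0.13799750804901123))
scene dish 0.55 979 [275 250] [308 310]
   dish [432.94 345.32  -0.23] 0.05374753475189209
```

Alignment agrees within ~2 mm. Final descent to 1 cm above the lip.

```bash
python3 -m inch '[[[0,0,0.05],0,0.75],[[0,0,0.1],0,0.75],[[0,0,0.12],0,0.75],[[0,0,0.12],0,0.75],[[0,0,0.12],0,0.75],[[0,0,0.1],0,0.75],[[0,0,0.06],0,0.75],[[0,0,0.03],0,0.75],[[0,0,0],0,0.75],[[0,0,0],0,0.75]]'
python3 e.py
```

```text
t: 30.35
eef_pos: [438.3, 346.5, 66.8]
tcp_rot: [3.141, -0.0, 1.331]
ft_force: [-0.1, -0.2, -4.0]
opening: 0.189
grip_force: 30.0
[438.24 346.45  66.75] [ 3.14 -0.    1.33] [ 0.39  0.91 -4.8 ] [-0.05 -0.07  0.02] 30.5
wrist lid 0.76 20788 (array([437.16, 345.21,  -0.23]), np.float64(0.02934122085571289)) (array([437.27, 345.29,  29.  ,  -0.23]), np.float64(0.022913753986358643))
wrist dish 0.59 2733 [ 97 249] [129 394]
   dish [437.23 344.24  -0.23] 0.14739131927490234
top lid 0.65 601 (array([448.93, 330.67,  -0.56]), np.float64(0.484455943107605)) (array([ 537.08,  452.23, -441.31,   -1.73]), np.float64(0.26849979162216187))
top dish 0.51 273 [196 222] [227 252]
   dish [439.74 342.06  -0.28] 0.43620145320892334
scene lid 0.85 1279 (array([436.22, 347.67,  -0.24]), np.float64(0.17830890417099)) (array([470.42, 313.41, -24.45,  -0.24]), np.float64(0.13832348585128784))
scene dish 0.88 501 [279 251] [307 309]
   dish [435.17 345.45  -0.25] 0.11603051424026489
```

```bash
python3 -c "
from cell import env
print(env.job_done())"
```

```text
the job is handed in; nothing more can be done
None
```

The job is handed in: the lid is still held at 30 N per finger, level and square over the dish, within about 2 mm of centre and about 1 cm above the lip by my measurements. It got there at 30 s, after a first grasp that closed on nothing just above the handle (the fingertips sit about 30 mm above the reported tool point). I saw no sign of contact with dish or butter, but I did not re-check the other objects by camera at the end.

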